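# Shut and lock the light-box cover on the nougat stall

### The arm

A 6-joint arm with a two-finger parallel gripper is mounted at the origin on the work surface. World frame = base frame: x ahead of the robot, y to its left, z up, the work surface at z = 0. Lengths are in m, angles in rad, forces in N, time in s.
With the tool pointing down it reaches from about 0.25 to 0.8 m from the base axis. Payload 3.9 kg.
Tool frame: the origin (TCP) lies on the mounting face of the last link; the fingertips stand 173 mm ahead of it and the grasp point (between the pads) lies 155 mm ahead of it (hold_point_z is the distance from the TCP to the grasp point, in m); z points along the fingers, y is the line along which they close (so a half turn about z gives the same grasp; the last joint's range is limited). The gripper opens to 85 mm and grips with 20 to 120 N. Pads are 22 mm wide; open, the fingers measure 114 mm over their backs; the gripper's body (76 mm by 85 mm) begins 54 mm behind the grasp point. The pads swing forward as they close: fully open they stand 13 mm farther back than shut.
Start: joints at [1.231, 0.26, -0.138, 1.173, 0, 1.571], TCP at [0.175, 0.495, 0.405] pointing down, gripper open.
Joint ranges: [-2.78, 2.78], [-0.83, 1.72], [-1.28, 1.37], [-1.9, 2.12], [-1.57, 1.48], [-3.14, 3.14]. Speed limits (rad/s): [2.57, 2.57, 3.14, 3.14, 3.14, 3.14].

### API

Orientations are given as a unit quaternion [x, y, z, w].
In Python, from cell import sense, grab_frame, finish_job, hold_point_z gives the robot as it stands. The module is installed in compiled form; this text tells all that it offers.
- The arm moves only by the tool move_arm, never from a script. Its argument "deltas" is a list that holds one entry, the list of rows, each a list of 5 numbers: the shift along the tool's x, y, z in mm, then the turn about the tool's z in rad, then the opening, from 0 (shut) to 1 (fully open). In form: [[[tx, ty, tz, turn, gripper], ...]]. A call has 1 to 5 rows; each row shifts and turns the commanded pose from where the row before left it, along the tool's axes as they then stand; what a row does not reach is not made up. A row lasts 1/12 s, in which the tool goes at most 41.7 mm and 7.16 degrees, less where a joint would pass 70% of its speed; a pose out of reach is approached as far as the arm can. A call with a gripper value outside its range is refused whole. The fingers move at their own pace and stop on an object; "squeeze" is the grip in N (left out, the last holds). Time passes only in rows, so rows that do not move let the fingers close. It gives the time, the measured TCP pose, the force, the opening and the grip force at its end, in the units of the state.
- sense(): the state, without advancing time (a new reading comes with each control period).
- grab_frame(name): name is "scene" or "top" or "wrist"; returns a dict with "pixels" (384x512x3 uint8, blue, green, red), "fovy" (degrees; the focal length in pixels is half the picture's height over the tangent of half this angle, whatever the lens; pixels are square), "cx", "cy" (the principal point, pixels), "R" (3x3) and "t" (3): a world point X has camera coordinates R X + t. Camera axes: x right, y down, z forward; pixel columns grow to the right and rows downward; lengths in m; the calibration is good to about 2 mm. A picture is of the moment at which its call begins. There is no depth.
- finish_job(): hands the job in; it is judged then, once.
The state is a dict: "time_s": time; "joints": joint angles; "joint_velocities": joint speeds; "joint_torque": joint torques, N m; "tcp_pos": TCP position; "tcp_rot": TCP orientation; "wrist_force": force on the tool from outside, world axes, zero at the start; "moment": the same for the moment, N m; "finger_gap": finger opening in m; "finger_force": force on a finger pad.
Only numpy, scipy, OpenCV 4.12 (cv2) and the standard library are available. Lean on these libraries where they do the work, as an engineer would, in place of code of your own. Each camera call takes 0.05 s, during which the arm holds its last target. There are 200 camera calls.

### The job

Shut the cover of the stall's lighting power box and lock it with its sprung quarter-turn wing stud: take the wing, turn it clockwise under light pressure until it drops into its slot, push it well in, turn it clockwise to the end stop and let go, so that it springs back a little into its catch and stays locked. Feel your way and never force the stud (keep every push and twist gentle), and leave the bar, the jar and the plate where they stand.

Things in the scene. Friction and masses are not known exactly. Their poses are not given: they have to be found in the camera images.
- power_box: Grey plastic box, 200 mm (its x) by 180 mm (its y) by 65 mm high, fixed to the counter. Origin: centre of its underside. z up; +x points to the hinge side, -x to the side that opens. The stud's axis is at x = -60 mm, y = 0 in this frame.
- cover (a joint): Angle of the grey cover (200 x 180 x 8 mm) in rad: 0 = shut, grows as its free edge (box's -x side) rises. Hinge axis along the box's y at x = +100 mm, z = 65 mm in the box's frame. The hinge is stiff: the cover stays where it is left and takes 1 to 6 N at the free edge to move. Shut, its top face is 73.5 mm above the counter.
- cover_edge (a point): Point on the top face of the cover, 15 mm in from the middle of its free edge (185 mm from the hinge). Its x axis points along the cover to the hinge, y along the hinge, z out of the top face.
- cover_hinge (a point): Point on the top face of the cover, at the middle of its hinge line.
- wing (a point): Centre of the stud's black wing: a bar 44 mm long (its x), 12 mm thick (its y), 24 mm high (its z, out of the cover), standing on a black disc 40 mm across, 3 mm thick, whose top is 12 mm below this centre. With the stud up the centre is 30 mm above the cover's top face; it sinks as the stud is pushed in.
- stud_press (a joint): How far the stud is pushed in, m: 0 = up (a spring of 0.45 N/mm with 3.6 N preload pushes it up), 0.0135 = stop. Over the slot it must be at least 11 mm in (about 9 N) to be turned on. Let go between slot and catch, it stays there, 11 mm in, and may be gripped afresh. Locked, it rests about 8.5 mm in.
- stud_turn (a joint): Angle of the stud, rad, growing clockwise seen from above; at 0 the wing lies along the box's x. It starts anticlockwise of the slot, which floats between -0.45 and +0.45 and cannot be seen. From the slot the pushed-in stud turns about 1.3 rad clockwise to an end stop; in the last 0.2 rad before the stop is the catch, where the released stud springs up 2.5 mm and is locked.
- nougat_bar: Loose wrapped bar, 160 x 70 x 28 mm, a bystander. Origin: centre of its underside.
- honey_jar: Loose jar, 60 mm wide and 85 mm high, a bystander. Origin: centre of its underside.
- sample_plate: Loose plate, 150 mm wide and 18 mm high, a bystander. Origin: centre of its underside.
- stud_axis (a point): Point on the cover's top face where the stud passes through, 160 mm from the hinge line. Under the cover the stud's cross pin (16 mm from the axis) meets a keyplate after 2 mm of push unless it stands over the slot (within about 0.06 rad); over the slot it goes right down. Pin and keyplate break if they press on one another with more than 40 N, down, up or in turning.

How it is judged:
On the way, in this order (a step that is already met when the one before it is completed fails the run):
1. the cover is shut (value of joint cover below 0.03 rad), for 0.2 s.
2. with the cover shut, the stud is pushed in past the keyplate (value of joint stud_press above 0.01 m and value of joint cover below 0.04 rad), for 0.05 s.
At the end, for the whole second after the job is handed in: The cover is shut (within 0.03 rad), the stud is turned clockwise beyond 0.6 rad, has sprung up into its catch (6.8 to 9.8 mm in) and is still, and bar, jar and plate are within 15 mm of where they stood (value of joint cover below 0.03 rad and value of joint stud_press between 0.0068 and 0.0098 m and value of joint stud_turn above 0.6 rad and velocity of joint stud_turn below 0.05 rad/s and distance of each of nougat_bar, honey_jar, sample_plate from where it was at the start of the episode below 0.015 m); the robot touches nothing.
It fails at once if the stud's pin and the keyplate press on one another with more than 40 N (contact force between stud_turn and power_box above 40 N).
It fails at once if the bar, the jar or the plate is moved by more than 30 mm (distance of any of nougat_bar, honey_jar, sample_plate from where it was at the start of the episode above 0.03 m).
It also fails if it takes over 72 s, if anything falls off the work surface, if the arm or the gripper's body presses on something with over 40 N, if the wrist force passes 120 N, or if a joint passes its speed limit or range.

## Working session

There is one attempt and no reset: what is moved stays moved. The work goes in short steps, Python scripts to look and compute and a tool call to move; the robot and the scene stay as the last step left them, time stands still between calls to the robot, and variables do not carry over. Pictures are saved under pics/ and viewed, at most 10 in all, crops included, and the job is handed in when it is done.

Besides the shell and the picture viewer there is one more tool, called after "Request:" as a command line: name --argument value ..., lists and objects as JSON in quotes. move_arm: Moves the arm, as the interface text tells. Its arguments: {"type":"object","properties":{"deltas":{"type":"array","items":{"type":"array","items":{"type":"array","items":{"type":"number"}}}},"squeeze":{"type":"number"}},"required":["deltas"]}

```bash
mkdir -p pics
python3 - <<'E'
from cell import *
import cv2, json, numpy as np
s=sense(); print({k:np.round(v,3).tolist() for k,v in s.items()}, hold_point_z)
for n in("scene","top"):
    f=grab_frame(n); cv2.imwrite(f"pics/{n}0.png",f["pixels"]); print(n,f["fovy"],f["cx"],f["cy"],np.round(f["R"],4).tolist(),np.round(f["t"],4).tolist())
E
```

```text
{'time_s': 0.0, 'joints': [1.231, 0.261, -0.139, 1.173, 0.0, 1.571], 'joint_velocities': [-0.0, -0.001, -0.0, -0.0, -0.0, -0.001], 'joint_torque': [0.0, -40.568, 25.392, 0.019, 0.0, -0.0], 'tcp_pos': [0.175, 0.495, 0.404], 'tcp_rot': [0.169, 0.986, -0.001, -0.0], 'wrist_force': [0.075, 0.49, 0.877], 'moment': [-0.054, 0.047, -0.029], 'finger_force': 0.0, 'finger_gap': 0.086} 0.1547
scene 46.27471296876098 248.81960058451025 184.14242309061953 [[0.8283, 0.56, -0.0189], [0.3659, -0.5661, -0.7387], [-0.4244, 0.6049, -0.6738]] [-0.5442, -0.1521, 1.3979]
top 49.448630968665924 260.8732832598834 188.5375418238071 [[0.0116, -0.9999, 0.0059], [-0.9882, -0.0124, -0.1529], [0.153, -0.0041, -0.9882]] [0.0394, 0.6403, 0.848]
```

View pics/scene0.png

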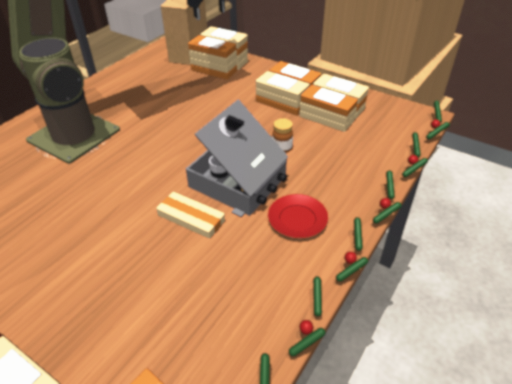

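View pics/top0.png

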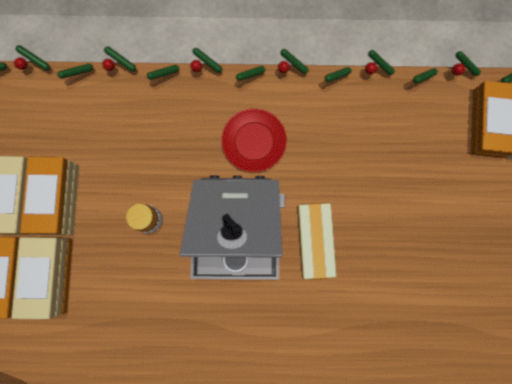

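The box opens towards the robot, with its cover about half up. In the top picture the cover's corners are near (195,180), (278,180), (282,256) and (182,255), and the wing is near (231,228). I'll enlarge both pictures to get the corners more exactly.

Run:
```python
import cv2, numpy as np
a=cv2.imread("pics/top0.png")[165:290,170:295]; b=cv2.imread("pics/scene0.png")[95:220,178:303]
c=np.hstack([cv2.resize(i,(400,400),interpolation=cv2.INTER_CUBIC) for i in(a,b)])
cv2.imwrite("pics/crop0.png",c)
```

```text
(no output)
```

View pics/crop0.png

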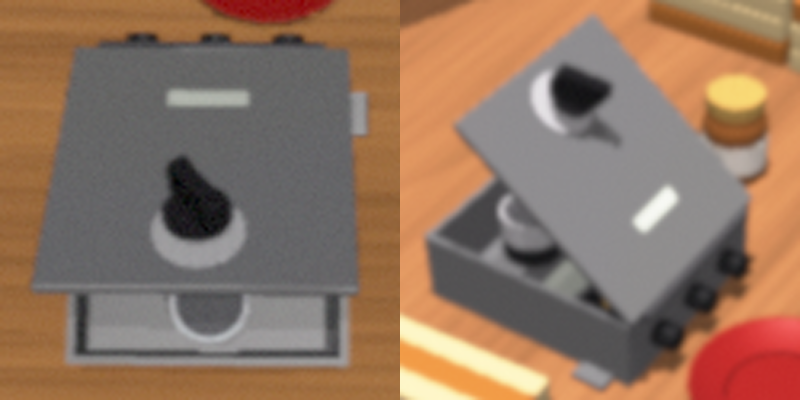

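```bash
cat > geo.py <<'E'
import numpy as np, json
class Cam:
    def __init__(s,fovy,cx,cy,R,t): s.f=192/np.tan(np.radians(fovy)/2); s.c=np.array([cx,cy]); s.R=np.array(R); s.t=np.array(t)
    def proj(s,X):
        q=np.atleast_2d(X)@s.R.T+s.t; return s.f*q[:,:2]/q[:,2:]+s.c
    def ray(s,uv,z):
        d=s.R.T@np.append((np.array(uv)-s.c)/s.f,1); o=-s.R.T@s.t; return o+d*(z-o[2])/d[2]
top=Cam(49.448630968665924,260.8732832598834,188.5375418238071,[[0.0116,-0.9999,0.0059],[-0.9882,-0.0124,-0.1529],[0.153,-0.0041,-0.9882]],[0.0394,0.6403,0.848])
scene=Cam(46.27471296876098,248.81960058451025,184.14242309061953,[[0.8283,0.56,-0.0189],[0.3659,-0.5661,-0.7387],[-0.4244,0.6049,-0.6738]],[-0.5442,-0.1521,1.3979])
def world(p,P):
    x,y,yaw=p[:3]; c,s=np.cos(yaw),np.sin(yaw); P=np.atleast_2d(P)
    return np.c_[x+c*P[:,0]-s*P[:,1], y+s*P[:,0]+c*P[:,1], P[:,2]]
def cover(d,y,h,th):  # h above top face
    c,s=np.cos(th),np.sin(th); return [.1-d*c+(.0085+h)*s, y, .065+d*s+(.0085+h)*c]
E
cat > fit.py <<'E'
from geo import *
from scipy.optimize import least_squares
T=lambda u,v:(170+u/3.2,165+v/3.2); S=lambda u,v:(178+u/3.2,95+v/3.2)
obs=[(top,('c',0,.09,0),T(75,47)),(top,('c',0,-.09,0),T(348,50)),(top,('c',.2,.09,0),T(33,287)),(top,('c',.2,-.09,0),T(357,290)),
(top,('b',-.1,.09,.065),T(67,362)),(top,('b',-.1,-.09,.065),T(350,366)),
(scene,('c',.2,.09,0),S(192,15)),(scene,('c',.2,-.09,0),S(57,125)),(scene,('c',0,.09,0),S(348,198)),(scene,('c',0,-.09,0),S(232,320)),
(scene,('b',-.1,-.09,.065),S(30,238)),(scene,('b',-.1,-.09,0),S(32,292))]
def P(q,k): return world(q,cover(k[1],k[2],k[3],q[3]) if k[0]=='c' else k[1:])
f=lambda q:np.ravel([c.proj(P(q,k))[0]-uv for c,k,uv in obs])
r=least_squares(f,[.45,0,0,.6],loss='soft_l1'); q=r.x
print(np.round(q,4)); print(np.round(f(q).reshape(-1,2),1).tolist())
print('edge',P(q,('c',.185,0,0)),'axis shut',world(q,[-.06,0,.0735]))
for a in np.arange(-1.5,.1,.15):
    e=[world(q,cover(.16-s*.022*np.cos(a),-s*.022*np.sin(a),.042,q[3]))[0] for s in(1,-1)]
    t=top.proj(e); sc=scene.proj(e); print(round(a,2),np.round((t-[170,165])*3.2).tolist(),np.round((sc-[178,95])*3.2).tolist())
for n,uv,z in(('plate',(254,140),.018),('jar',(141,217),.085),('bar',(317,241),.028),('bartop',(301,206),.028),('barbot',(334,276),.028)): print(n,top.ray(uv,z).round(3))
E
python3 fit.py
```

```text
[0.5503 0.0992 0.0058 0.6672]
[[-0.3, -0.8], [-0.0, -1.2], [-0.8, 0.1], [0.7, -0.2], [-0.4, 0.3], [-0.7, -0.5], [-0.6, -0.6], [-2.0, -0.3], [1.2, -0.3], [-0.3, 1.4], [-2.9, -0.6], [-0.7, 0.8]]
edge [[0.51018292 0.09897966 0.18614733]] axis shut [[0.49025672 0.0988642  0.0735    ]]
-1.5 [[156.0, 180.0], [236.0, 185.0]] [[202.0, 67.0], [166.0, 92.0]]
-1.35 [[157.0, 176.0], [234.0, 189.0]] [[204.0, 71.0], [163.0, 88.0]]
-1.2 [[159.0, 171.0], [233.0, 193.0]] [[206.0, 74.0], [161.0, 85.0]]
-1.05 [[162.0, 168.0], [230.0, 198.0]] [[208.0, 78.0], [160.0, 81.0]]
-0.9 [[166.0, 164.0], [226.0, 201.0]] [[209.0, 82.0], [159.0, 77.0]]
-0.75 [[170.0, 161.0], [222.0, 205.0]] [[209.0, 86.0], [158.0, 73.0]]
-0.6 [[175.0, 158.0], [217.0, 207.0]] [[209.0, 89.0], [158.0, 69.0]]
-0.45 [[180.0, 156.0], [211.0, 210.0]] [[209.0, 93.0], [159.0, 66.0]]
-0.3 [[186.0, 154.0], [206.0, 211.0]] [[207.0, 96.0], [160.0, 62.0]]
-0.15 [[192.0, 154.0], [200.0, 212.0]] [[206.0, 99.0], [162.0, 60.0]]
-0.0 [[198.0, 153.0], [193.0, 213.0]] [[204.0, 101.0], [165.0, 57.0]]
plate [0.756 0.064 0.018]
jar [0.572 0.291 0.085]
bar [ 0.53  -0.076  0.028]
bartop [ 0.605 -0.041  0.028]
barbot [ 0.456 -0.111  0.028]
```

The top view residuals are about 1 px. Box centre is near (0.550, 0.099) with yaw about 0, and the cover stands at about 0.67 rad. The wing is about 0.55 rad anticlockwise. I'll shut the gripper and move over the cover's free edge, to one side of the wing.

Request:
move_arm --deltas '[[[-36, -17.5, 0, 0, 0], [-36, -17.5, 0, 0, 0], [-36, -17.5, 0, 0, 0], [-36, -17.5, 0, 0, 0], [-36, -17.5, 0, 0, 0]]]' --squeeze 20

```text
time_s: 0.52
tcp_pos: [0.3162, 0.351, 0.4044]
tcp_rot: [0.169, 0.986, -0.0, -0.0]
wrist_force: [0.6, -0.3, 0.3]
finger_gap: 0.0253
finger_force: 0.0
```

Request:
move_arm --deltas '[[[-36, -17.5, 0, 0, 0], [-36, -17.5, 0, 0, 0], [-36, -17.5, 0, 0, 0], [-36, -17.5, 0, 0, 0], [-36, -17.5, 0, 0, 0]]]'

```text
time_s: 0.93
tcp_pos: [0.4569, 0.2082, 0.4044]
tcp_rot: [0.169, 0.986, -0.0, -0.0]
wrist_force: [-0.4, 1.6, -0.5]
finger_gap: 0.0
finger_force: 0.0
```

Request:
move_arm --deltas '[[[-34, -17, 0, 0, 0], [-34, -17, 0, 0, 0], [0, 0, 0, 0, 0]]]'

```text
time_s: 1.18
tcp_pos: [0.5127, 0.1511, 0.404]
tcp_rot: [0.172, 0.985, -0.001, 0.001]
wrist_force: [0.2, 0.2, 0.4]
finger_gap: 0.0001
finger_force: 0.0
```

Request:
move_arm --deltas '[[[0, 0, 15, 0, 0], [0, 0, 15, 0, 0], [3, -1, 12, 0, 0], [3, -1, 8, 0, 0], [3, -1, 8, 0, 0]]]'

```text
time_s: 1.6
tcp_pos: [0.4987, 0.1556, 0.3458]
tcp_rot: [0.169, 0.986, -0.0, -0.001]
wrist_force: [0.1, 0.3, 1.4]
finger_gap: -0.0001
finger_force: 0.3
```

Request:
move_arm --deltas '[[[4, -1.5, 8, 0, 0], [4, -1.5, 8, 0, 0], [4, -1.5, 8, 0, 0], [3, -1, 8, 0, 0], [3, -1, 8, 0, 0]]]'

```text
time_s: 2.02
tcp_pos: [0.4797, 0.1554, 0.3061]
tcp_rot: [0.169, 0.986, 0.0, 0.0]
wrist_force: [-0.1, -0.1, 0.7]
finger_gap: 0.0002
finger_force: 0.1
```

Request:
move_arm --deltas '[[[3, -1, 8, 0, 0], [2, -0.7, 8, 0, 0], [2, -0.7, 8, 0, 0], [1.5, -0.5, 8, 0, 0], [1.5, -0.5, 8, 0, 0]]]'

```text
time_s: 2.43
tcp_pos: [0.4695, 0.1554, 0.2659]
tcp_rot: [0.169, 0.986, -0.0, 0.0]
wrist_force: [-0.2, 0.5, 0.0]
finger_gap: 0.0
finger_force: 0.1
```

Request:
move_arm --deltas '[[[1, 0, 5, 0, 0], [0, 0, 5, 0, 0], [0, 0, 4, 0, 0], [0, 0, 2, 0, 0], [0, 0, 1, 0, 0]]]'

```text
time_s: 2.85
tcp_pos: [0.4688, 0.1558, 0.2494]
tcp_rot: [0.169, 0.986, -0.0, -0.0]
wrist_force: [-0.1, 0.4, 0.2]
finger_gap: 0.0002
finger_force: 0.0
```

Run:
```python
from cell import *
import cv2, numpy as np
s=sense(); print(s["tcp_pos"],s["wrist_force"])
a=grab_frame("scene")["pixels"][70:220,150:300]; b=grab_frame("top")["pixels"][140:290,170:320]
cv2.imwrite("pics/c1.png",np.hstack([cv2.resize(i,(400,400),interpolation=cv2.INTER_CUBIC) for i in(a,b)]))
```

```text
[0.46883111 0.15577955 0.24942421] [-0.09400757  0.41798339  0.24656564]
```

View pics/c1.png

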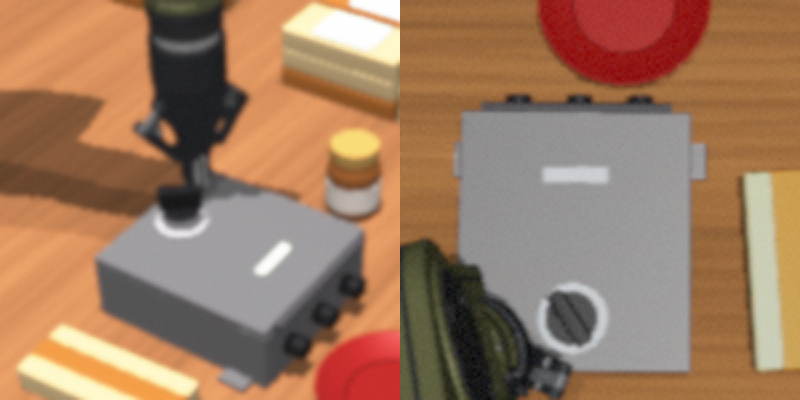

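The cover is almost shut, with the wing at about (572,317) in the right crop. I'll press on gently until the force rises.

Request:
move_arm --deltas '[[[0, 0, 0.5, 0, 0], [0, 0, 0.5, 0, 0], [0, 0, 0.5, 0, 0], [0, 0, 0.5, 0, 0], [0, 0, 0.5, 0, 0]]]'

```text
time_s: 3.37
tcp_pos: [0.4687, 0.1558, 0.2473]
tcp_rot: [0.169, 0.986, 0.0, 0.0]
wrist_force: [0.2, -0.0, -0.2]
finger_gap: -0.0001
finger_force: 0.0
```

Request:
move_arm --deltas '[[[0, 0, 0.5, 0, 0], [0, 0, 0.5, 0, 0], [0, 0, 0, 0, 0]]]'

```text
time_s: 3.62
tcp_pos: [0.4687, 0.1558, 0.2469]
tcp_rot: [0.169, 0.986, 0.0, 0.0]
wrist_force: [-1.3, -0.2, 5.9]
finger_gap: 0.0001
finger_force: 3.1
```

Request:
move_arm --deltas '[[[0, 0, 0.3, 0, 0], [0, 0, 0.3, 0, 0], [0, 0, 0, 0, 0], [0, 0, 0, 0, 0], [0, 0, 0, 0, 0]]]'

```text
time_s: 4.03
tcp_pos: [0.4686, 0.1558, 0.2469]
tcp_rot: [0.169, 0.986, 0.0, 0.0]
wrist_force: [-2.9, -1.1, 10.5]
finger_gap: 0.0002
finger_force: 5.2
```

Request:
move_arm --deltas '[[[0, 0, -10, 0, 0], [0, 0, -35, 0, 0], [0, 0, -40, 0, 0], [0, 0, -40, 0, 0.5], [-20, -23, 0, -0.1, 0.5]]]'

```text
time_s: 4.45
tcp_pos: [0.4814, 0.1306, 0.3783]
tcp_rot: [0.116, 0.993, 0.004, 0.006]
wrist_force: [2.0, 1.3, 1.5]
finger_gap: 0.0236
finger_force: 0.0
```

Request:
move_arm --deltas '[[[-17.2, -25, 0, -0.12, 0.5], [0, 0, 0, -0.12, 0.5], [0, 0, 0, -0.12, 0.5], [0, 0, 0, -0.12, 0.5], [0, 0, 0, -0.12, 0.5]]]'

```text
time_s: 4.87
tcp_pos: [0.4907, 0.0987, 0.3706]
tcp_rot: [-0.182, 0.983, 0.0, -0.0]
wrist_force: [-1.1, 0.5, -0.3]
finger_gap: 0.0427
finger_force: 0.0
```

Run:
```python
from cell import *
import cv2, numpy as np
s=sense(); print(s["tcp_pos"],s["tcp_rot"],s["joints"])
w=grab_frame("wrist"); t=grab_frame("top")
print({k:np.round(v,4).tolist() for k,v in w.items() if k!="pixels"})
np.savez("w1.npz",**w); np.savez("t1.npz",**t)
cv2.imwrite("pics/c2.png",np.hstack([cv2.resize(w["pixels"],(400,300)),cv2.resize(t["pixels"][150:275,170:295],(400,400),interpolation=cv2.INTER_CUBIC)[50:350]]))
```

```text
[0.49070027 0.09870389 0.37055611] [-1.81705164e-01  9.83353056e-01  1.69534757e-05 -2.75607072e-05] [ 1.98489945e-01  2.36077173e-01 -2.62277449e-01  1.07249628e+00
  3.47719497e-05 -1.66950466e-01]
{'fovy': 71.5199, 'cx': 255.5215, 'cy': 192.8771, 'R': [[-0.3569, 0.9341, 0.0007], [0.8843, 0.3376, 0.3226], [0.3011, 0.1157, -0.9465]], 't': [0.083, -0.4993, 0.1904]}
```

View pics/c2.png

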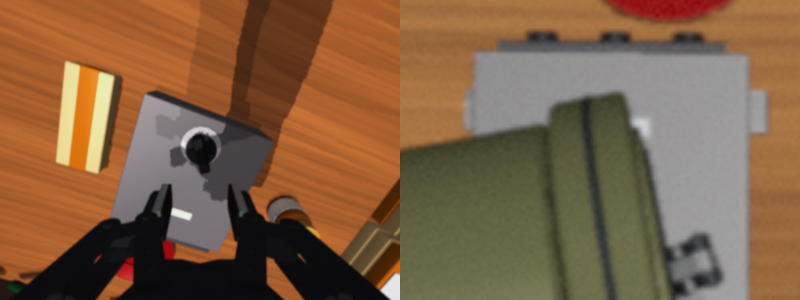

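Run:
```python
import cv2, numpy as np
w=np.load("w1.npz")["pixels"]; c=cv2.resize(w[150:230,216:296],(480,480),interpolation=cv2.INTER_CUBIC)
c=np.clip(255*(c/255.)**.45,0,255).astype(np.uint8); cv2.imwrite("pics/c3.png",c)
```

```text
(no output)
```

View pics/c3.png

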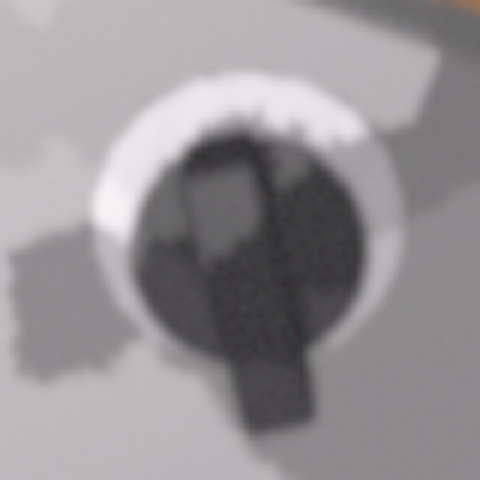

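The enlarged wrist view shows the wing's top face from about (227,163) to (279,423) in the crop.

Run:
```python
from geo import *
d=np.load("w1.npz"); c=Cam(*[d[k] for k in("fovy","cx","cy","R","t")])
a,b=[c.ray((216+u/6,150+v/6),.1155) for u,v in((227,163),(279,423))]
e=b-a; print(a,b,'len',np.linalg.norm(e),'mid',(a+b)/2,'ang',np.arctan2(e[1],e[0])%np.pi)
r=c.ray((216+250/6,150+240/6),.0765); print('disc centre',r)
```

```text
[0.47258952 0.09005584 0.1155    ] [0.50862573 0.11233521 0.1155    ] len 0.04236719459042744 mid [0.49060762 0.10119553 0.1155    ] ang 0.553730287791752
disc centre [0.49429601 0.10236196 0.0765    ]
```

Request:
move_arm --deltas '[[[0, 0, 0, -0.1, 0.5], [0, 0, 20, -0.088, 0.5], [0, 1.3, 30, 0, 0.5], [0, 0, 25, 0, 0.5], [0, 0, 15, 0, 0.5]]]'

```text
time_s: 5.38
tcp_pos: [0.4889, 0.1001, 0.2782]
tcp_rot: [-0.269, 0.963, 0.0, -0.002]
wrist_force: [-0.7, 0.5, -0.4]
finger_gap: 0.0427
finger_force: 0.0
```

Request:
move_arm --deltas '[[[0, 0, 6, 0, 0.5], [0, 0, 6.5, 0, 0.5], [0, 0, 0, 0, 0.5]]]'

```text
time_s: 5.63
tcp_pos: [0.4899, 0.1002, 0.2675]
tcp_rot: [-0.27, 0.963, 0.0, -0.0]
wrist_force: [-0.9, 0.1, -0.3]
finger_gap: 0.0425
finger_force: 0.0
```

Request:
move_arm --deltas '[[[0, 0, 0, 0, 0], [0, 0, 0, 0, 0], [0, 0, 0, 0, 0], [0, 0, 0, 0, 0], [0, 0, 0, 0, 0]]]' --squeeze 20

```text
time_s: 6.05
tcp_pos: [0.4906, 0.1003, 0.2691]
tcp_rot: [-0.271, 0.963, -0.0, 0.001]
wrist_force: [0.4, 1.2, 3.1]
finger_gap: 0.0111
finger_force: 27.0
```

```bash
cat > st.py <<'E'
from cell import sense
import numpy as np
s=sense(); q=s["tcp_rot"]; a=2*np.arctan2(q[1],q[0])
print(round(s["time_s"],2),"pos",np.round(s["tcp_pos"],4),"xang",round(float(a%np.pi),3),"F",np.round(s["wrist_force"],1),"M",np.round(s["moment"],2),"j6",round(s["joints"][5],2),"gap",round(s["finger_gap"],4),s["finger_force"])
E
python3 st.py
```

```text
6.05 pos [0.4906 0.1003 0.2691] xang 0.548 F [0.4 1.2 3.1] M [ 0.03 -0.02 -0.05] j6 -0.35 gap 0.0111 26.99130266904831
```

Request:
move_arm --deltas '[[[0, 0, 0.5, 0, 0], [0, 0, 0.5, 0, 0], [0, 0, 0.5, 0, 0], [0, 0, 0, 0, 0]]]'

```text
time_s: 6.38
tcp_pos: [0.4906, 0.1003, 0.2672]
tcp_rot: [-0.271, 0.963, -0.0, 0.001]
wrist_force: [1.5, 0.7, 5.9]
finger_gap: 0.0114
finger_force: 27.4
```

```bash
python3 st.py
```

```text
6.38 pos [0.4906 0.1003 0.2672] xang 0.548 F [1.5 0.7 5.9] M [ 0.17 -0.21 -0.03] j6 -0.35 gap 0.0114 27.409283816814423
```

Request:
move_arm --deltas '[[[0, 0, 0.5, 0, 0], [0, 0, 0.5, 0, 0], [0, 0, 0, 0, 0]]]'

```text
time_s: 6.63
tcp_pos: [0.4906, 0.1003, 0.2669]
tcp_rot: [-0.271, 0.963, -0.0, 0.001]
wrist_force: [-1.7, -0.1, 11.6]
finger_gap: 0.0118
finger_force: 28.2
```

```bash
python3 st.py
```

```text
6.63 pos [0.4906 0.1003 0.2669] xang 0.548 F [-1.7 -0.1 11.6] M [ 0.12  0.15 -0.01] j6 -0.35 gap 0.0118 28.218056559562683
```

Request:
move_arm --deltas '[[[0, 0, 0.1, 0.025, 0], [0, 0, 0, 0.025, 0], [0, 0, 0, 0.025, 0], [0, 0, 0, 0.025, 0]]]'

```text
time_s: 6.97
tcp_pos: [0.4906, 0.1003, 0.2669]
tcp_rot: [-0.222, 0.975, -0.0, 0.001]
wrist_force: [-0.7, 0.0, 12.0]
finger_gap: 0.0115
finger_force: 28.2
```

```bash
python3 st.py
```

```text
6.97 pos [0.4906 0.1003 0.2669] xang 0.447 F [-0.7  0.  12. ] M [0.   0.17 0.  ] j6 -0.25 gap 0.0115 28.217275142669678
```

Request:
move_arm --deltas '[[[0, 0, 0, 0.025, 0], [0, 0, 0, 0.025, 0], [0, 0, 0, 0.025, 0]]]'

```text
time_s: 7.22
tcp_pos: [0.4906, 0.1003, 0.2669]
tcp_rot: [-0.185, 0.983, 0.0, 0.001]
wrist_force: [-0.6, -0.5, 12.5]
finger_gap: 0.0115
finger_force: 28.2
```

Request:
move_arm --deltas '[[[0, 0, 0, 0.025, 0], [0, 0, 0, 0.025, 0], [0, 0, 0, 0.025, 0]]]'

```text
time_s: 7.47
tcp_pos: [0.4906, 0.1003, 0.2669]
tcp_rot: [-0.148, 0.989, 0.0, 0.001]
wrist_force: [-1.4, 0.1, 12.2]
finger_gap: 0.0115
finger_force: 28.3
```

```bash
python3 st.py
```

```text
7.47 pos [0.4906 0.1003 0.2669] xang 0.297 F [-1.4  0.1 12.2] M [-0.04  0.13  0.05] j6 -0.1 gap 0.0115 28.25939029455185
```

Request:
move_arm --deltas '[[[0, 0, 0, 0.025, 0], [0, 0, 0, 0.025, 0], [0, 0, 0, 0.025, 0]]]'

```text
time_s: 7.72
tcp_pos: [0.4906, 0.1003, 0.2669]
tcp_rot: [-0.111, 0.994, 0.0, 0.001]
wrist_force: [-0.5, -0.5, 11.5]
finger_gap: 0.0117
finger_force: 28.2
```

Request:
move_arm --deltas '[[[0, 0, 0, 0.025, 0], [0, 0, 0, 0.025, 0], [0, 0, 0, 0.025, 0]]]'

```text
time_s: 7.97
tcp_pos: [0.4906, 0.1002, 0.2669]
tcp_rot: [-0.073, 0.997, 0.0, 0.001]
wrist_force: [-0.4, -0.3, 11.3]
finger_gap: 0.0114
finger_force: 28.2
```

```bash
python3 st.py
```

```text
7.97 pos [0.4906 0.1002 0.2669] xang 0.147 F [-0.4 -0.3 11.3] M [0.03 0.09 0.05] j6 0.05 gap 0.0114 28.152210116386414
```

Request:
move_arm --deltas '[[[0, 0, 0, 0.025, 0], [0, 0, 0, 0.025, 0], [0, 0, 0, 0.025, 0]]]'

```text
time_s: 8.22
tcp_pos: [0.4906, 0.1003, 0.2668]
tcp_rot: [-0.036, 0.999, 0.0, 0.001]
wrist_force: [-0.3, -0.9, 9.8]
finger_gap: 0.0117
finger_force: 28.0
```

Request:
move_arm --deltas '[[[0, 0, 0, 0.025, 0], [0, 0, 0, 0.025, 0], [0, 0, 0, 0.025, 0]]]'

```text
time_s: 8.47
tcp_pos: [0.4906, 0.1002, 0.2665]
tcp_rot: [0.002, 1.0, 0.0, 0.001]
wrist_force: [0.3, 0.6, 8.3]
finger_gap: 0.0118
finger_force: 27.7
```

```bash
python3 st.py
```

```text
8.47 pos [0.4906 0.1002 0.2665] xang 3.139 F [0.3 0.6 8.3] M [ 0.   -0.07  0.06] j6 0.2 gap 0.0118 27.674102783203125
```

Request:
move_arm --deltas '[[[0, 0, 0.5, 0, 0], [0, 0, 0, 0, 0]]]'

```text
time_s: 8.63
tcp_pos: [0.4907, 0.1002, 0.2657]
tcp_rot: [0.001, 1.0, 0.0, 0.001]
wrist_force: [1.7, -0.6, 4.4]
finger_gap: 0.0115
finger_force: 27.2
```

```bash
python3 st.py
```

```text
8.63 pos [0.4907 0.1002 0.2657] xang 3.14 F [ 1.7 -0.6  4.4] M [ 0.01 -0.37 -0.07] j6 0.2 gap 0.0115 27.190491557121277
```

Over the slot: the stud now gives easily. I'll push it in.

Request:
move_arm --deltas '[[[0, 0, 1, 0, 0], [0, 0, 1, 0, 0], [0, 0, 1, 0, 0], [0, 0, 1, 0, 0], [0, 0, 0, 0, 0]]]'

```text
time_s: 9.05
tcp_pos: [0.4906, 0.1002, 0.262]
tcp_rot: [0.001, 1.0, 0.0, 0.001]
wrist_force: [0.0, -0.7, 9.0]
finger_gap: 0.0115
finger_force: 27.8
```

```bash
python3 st.py
```

```text
9.05 pos [0.4906 0.1002 0.262 ] xang 3.139 F [ 0.  -0.7  9. ] M [-0.06 -0.08 -0.13] j6 0.2 gap 0.0115 27.840104699134827
```

Request:
move_arm --deltas '[[[0, 0, 1, 0, 0], [0, 0, 1, 0, 0], [0, 0, 1, 0, 0], [0, 0, 1, 0, 0], [0, 0, 0, 0, 0]]]'

```text
time_s: 9.47
tcp_pos: [0.4906, 0.1002, 0.2581]
tcp_rot: [0.001, 1.0, 0.0, 0.001]
wrist_force: [0.5, 0.4, 8.6]
finger_gap: 0.0115
finger_force: 28.0
```

Request:
move_arm --deltas '[[[0, 0, 0.5, 0, 0], [0, 0, 0.5, 0, 0], [0, 0, 0, 0, 0]]]'

```text
time_s: 9.72
tcp_pos: [0.4907, 0.1002, 0.2573]
tcp_rot: [0.001, 1.0, 0.0, 0.001]
wrist_force: [-0.4, 0.4, 10.7]
finger_gap: 0.0115
finger_force: 28.3
```

```bash
python3 st.py
```

```text
9.72 pos [0.4907 0.1002 0.2573] xang 3.139 F [-0.4  0.4 10.7] M [-0.08  0.03 -0.1 ] j6 0.2 gap 0.0115 28.256543576717377
```

Request:
move_arm --deltas '[[[0, 0, 0.6, 0, 0], [0, 0, 0, 0.025, 0], [0, 0, 0, 0.025, 0], [0, 0, 0, 0.025, 0], [0, 0, 0, 0.025, 0]]]'

```text
time_s: 10.13
tcp_pos: [0.4907, 0.1002, 0.2564]
tcp_rot: [0.051, 0.999, 0.0, 0.001]
wrist_force: [0.5, 0.3, 7.8]
finger_gap: 0.0116
finger_force: 27.8
```

```bash
python3 st.py
```

```text
10.13 pos [0.4907 0.1002 0.2564] xang 3.039 F [0.5 0.3 7.8] M [-0.02 -0.01  0.02] j6 0.3 gap 0.0116 27.82435029745102
```

Request:
move_arm --deltas '[[[0, 0, 0, 0.03, 0], [0, 0, 0, 0.03, 0], [0, 0, 0, 0.03, 0], [0, 0, 0, 0.03, 0]]]'

```text
time_s: 10.47
tcp_pos: [0.4907, 0.1002, 0.2563]
tcp_rot: [0.111, 0.994, 0.0, 0.001]
wrist_force: [0.0, -0.2, 8.9]
finger_gap: 0.0115
finger_force: 27.8
```

```bash
python3 st.py
```

```text
10.47 pos [0.4907 0.1002 0.2563] xang 2.918 F [ 0.  -0.2  8.9] M [-0.03 -0.09  0.03] j6 0.42 gap 0.0115 27.843273282051086
```

Request:
move_arm --deltas '[[[0, 0, 0, 0.05, 0], [0, 0, 0, 0.05, 0], [0, 0, 0, 0.05, 0], [0, 0, 0, 0.05, 0], [0, 0, 0, 0.05, 0]]]'

```text
time_s: 10.88
tcp_pos: [0.4907, 0.1002, 0.2563]
tcp_rot: [0.235, 0.972, 0.0, 0.001]
wrist_force: [0.0, 0.5, 8.7]
finger_gap: 0.0114
finger_force: 27.8
```

Request:
move_arm --deltas '[[[0, 0, 0, 0.05, 0], [0, 0, 0, 0.05, 0], [0, 0, 0, 0.05, 0], [0, 0, 0, 0.05, 0], [0, 0, 0, 0.05, 0]]]'

```text
time_s: 11.3
tcp_pos: [0.4906, 0.1002, 0.2563]
tcp_rot: [0.354, 0.935, 0.0, 0.001]
wrist_force: [0.3, -0.7, 9.2]
finger_gap: 0.0117
finger_force: 27.8
```

Request:
move_arm --deltas '[[[0, 0, 0, 0.05, 0], [0, 0, 0, 0.05, 0], [0, 0, 0, 0.05, 0], [0, 0, 0, 0.05, 0], [0, 0, 0, 0.05, 0]]]'

```text
time_s: 11.72
tcp_pos: [0.4906, 0.1002, 0.2563]
tcp_rot: [0.468, 0.884, 0.0, 0.001]
wrist_force: [0.7, -0.7, 8.6]
finger_gap: 0.0116
finger_force: 27.8
```

```bash
python3 st.py
```

```text
11.72 pos [0.4906 0.1002 0.2563] xang 2.167 F [ 0.7 -0.7  8.6] M [-0.12  0.04  0.02] j6 1.18 gap 0.0116 27.84546732902527
```

Request:
move_arm --deltas '[[[0, 0, 0, 0.04, 0], [0, 0, 0, 0.04, 0], [0, 0, 0, 0.04, 0], [0, 0, 0, 0.03, 0], [0, 0, 0, 0.03, 0]]]'

```text
time_s: 12.13
tcp_pos: [0.4906, 0.1001, 0.2563]
tcp_rot: [0.545, 0.838, 0.0, 0.001]
wrist_force: [-0.1, -0.6, 8.2]
finger_gap: 0.0116
finger_force: 27.8
```

```bash
python3 st.py
```

```text
12.13 pos [0.4906 0.1001 0.2563] xang 1.988 F [-0.1 -0.6  8.2] M [-0.1  -0.02  0.  ] j6 1.35 gap 0.0116 27.848897874355316
```

Request:
move_arm --deltas '[[[0, 0, 0, 0.02, 0], [0, 0, 0, 0.02, 0], [0, 0, 0, 0.02, 0], [0, 0, 0, 0, 0]]]'

```text
time_s: 12.47
tcp_pos: [0.4906, 0.1002, 0.2563]
tcp_rot: [0.57, 0.822, 0.001, 0.001]
wrist_force: [0.9, 0.2, 9.3]
finger_gap: 0.0113
finger_force: 27.8
```

```bash
python3 st.py
```

```text
12.47 pos [0.4906 0.1002 0.2563] xang 1.929 F [0.9 0.2 9.3] M [-0.08  0.03 -0.01] j6 1.41 gap 0.0113 27.820942103862762
```

Request:
move_arm --deltas '[[[0, 0, 0, 0.015, 0], [0, 0, 0, 0.015, 0], [0, 0, 0, 0.015, 0], [0, 0, 0, 0, 0]]]'

```text
time_s: 12.8
tcp_pos: [0.4905, 0.1001, 0.2562]
tcp_rot: [0.588, 0.809, 0.0, 0.001]
wrist_force: [1.1, -0.9, 9.2]
finger_gap: 0.0112
finger_force: 27.8
```

```bash
python3 st.py
```

```text
12.8 pos [0.4905 0.1001 0.2562] xang 1.884 F [ 1.1 -0.9  9.2] M [-0.1   0.03 -0.  ] j6 1.46 gap 0.0112 27.820783853530884
```

Request:
move_arm --deltas '[[[0, 0, 0, 0.015, 0], [0, 0, 0, 0.015, 0], [0, 0, 0, 0, 0]]]'

```text
time_s: 13.05
tcp_pos: [0.4906, 0.1001, 0.2563]
tcp_rot: [0.6, 0.8, 0.001, 0.001]
wrist_force: [0.5, -0.1, 8.8]
finger_gap: 0.0115
finger_force: 27.8
```

```bash
python3 st.py
```

```text
13.05 pos [0.4906 0.1001 0.2563] xang 1.854 F [ 0.5 -0.1  8.8] M [-0.09 -0.02 -0.04] j6 1.49 gap 0.0115 27.820746302604675
```

Request:
move_arm --deltas '[[[0, 0, 0, 0.015, 0], [0, 0, 0, 0.015, 0], [0, 0, 0, 0, 0]]]'

```text
time_s: 13.3
tcp_pos: [0.4905, 0.1001, 0.2563]
tcp_rot: [0.612, 0.791, 0.001, 0.001]
wrist_force: [-0.8, -0.5, 9.0]
finger_gap: 0.0113
finger_force: 27.8
```

```bash
python3 st.py
```

```text
13.3 pos [0.4905 0.1001 0.2563] xang 1.824 F [-0.8 -0.5  9. ] M [-0.05 -0.03  0.  ] j6 1.52 gap 0.0113 27.820674777030945
```

Request:
move_arm --deltas '[[[0, 0, 0, 0.015, 0], [0, 0, 0, 0.015, 0], [0, 0, 0, 0, 0]]]'

```text
time_s: 13.55
tcp_pos: [0.4906, 0.1001, 0.2563]
tcp_rot: [0.624, 0.782, 0.001, 0.001]
wrist_force: [0.7, -1.1, 8.5]
finger_gap: 0.0115
finger_force: 27.8
```

```bash
python3 st.py
```

```text
13.55 pos [0.4906 0.1001 0.2563] xang 1.794 F [ 0.7 -1.1  8.5] M [-0.11  0.    0.02] j6 1.55 gap 0.0115 27.820675671100616
```

Request:
move_arm --deltas '[[[0, 0, 0, 0.015, 0], [0, 0, 0, 0.015, 0], [0, 0, 0, 0, 0]]]'

```text
time_s: 13.8
tcp_pos: [0.4905, 0.1001, 0.2563]
tcp_rot: [0.636, 0.772, 0.001, 0.001]
wrist_force: [-0.1, -0.0, 9.0]
finger_gap: 0.0118
finger_force: 27.8
```

```bash
python3 st.py
```

```text
13.8 pos [0.4905 0.1001 0.2563] xang 1.764 F [-0.1 -0.   9. ] M [-0.07 -0.04 -0.02] j6 1.58 gap 0.0118 27.822907269001007
```

Request:
move_arm --deltas '[[[0, 0, 0, 0.015, 0], [0, 0, 0, 0.015, 0], [0, 0, 0, 0, 0]]]'

```text
time_s: 14.05
tcp_pos: [0.4905, 0.1001, 0.2563]
tcp_rot: [0.647, 0.763, 0.001, 0.001]
wrist_force: [-0.2, -0.7, 9.6]
finger_gap: 0.0114
finger_force: 27.8
```

```bash
python3 st.py
```

```text
14.05 pos [0.4905 0.1001 0.2563] xang 1.734 F [-0.2 -0.7  9.6] M [-0.13 -0.04  0.04] j6 1.61 gap 0.0114 27.834632098674774
```

Request:
move_arm --deltas '[[[0, 0, 0, 0.015, 0], [0, 0, 0, 0.015, 0], [0, 0, 0, 0, 0]]]'

```text
time_s: 14.3
tcp_pos: [0.4905, 0.1001, 0.2563]
tcp_rot: [0.658, 0.753, 0.001, 0.001]
wrist_force: [0.3, -0.6, 9.2]
finger_gap: 0.012
finger_force: 27.9
```

```bash
python3 st.py
```

```text
14.3 pos [0.4905 0.1001 0.2563] xang 1.705 F [ 0.3 -0.6  9.2] M [-0.06 -0.09  0.12] j6 1.64 gap 0.012 27.900254130363464
```

Request:
move_arm --deltas '[[[0, 0, 0, 0.015, 0], [0, 0, 0, 0, 0]]]'

```text
time_s: 14.47
tcp_pos: [0.4905, 0.1001, 0.2563]
tcp_rot: [0.664, 0.748, 0.001, 0.001]
wrist_force: [-0.8, -0.8, 8.6]
finger_gap: 0.0114
finger_force: 28.0
```

```bash
python3 st.py
```

```text
14.47 pos [0.4905 0.1001 0.2563] xang 1.69 F [-0.8 -0.8  8.6] M [-0.11 -0.09  0.13] j6 1.65 gap 0.0114 27.993688881397247
```

The twist moment is rising at about 1.4 rad, so this is the end stop. I'll ease the twist off, let the stud rise with me, and open the fingers.

Request:
move_arm --deltas '[[[0, 0, 0, -0.03, 0], [0, 0, -0.7, 0, 0], [0, 0, -0.7, 0, 0], [0, 0, -0.7, 0, 0], [0, 0, 0, 0, 0]]]'

```text
time_s: 14.88
tcp_pos: [0.4905, 0.1001, 0.258]
tcp_rot: [0.653, 0.758, 0.0, 0.001]
wrist_force: [1.1, -0.9, 7.3]
finger_gap: 0.0118
finger_force: 27.6
```

```bash
python3 st.py
```

```text
14.88 pos [0.4905 0.1001 0.258 ] xang 1.72 F [ 1.1 -0.9  7.3] M [-0.13 -0.27  0.12] j6 1.62 gap 0.0118 27.602030038833618
```

Request:
move_arm --deltas '[[[0, 0, 0, 0, 0.5], [0, 0, 0, 0, 0.5], [0, 0, 0, 0, 0.5], [0, 0, 0, 0, 0.5], [0, 0, 0, 0, 0.5]]]'

```text
time_s: 15.3
tcp_pos: [0.4896, 0.1001, 0.257]
tcp_rot: [0.653, 0.758, -0.001, -0.0]
wrist_force: [-0.3, 0.1, -0.4]
finger_gap: 0.0426
finger_force: 0.0
```

```bash
python3 st.py
```

```text
15.3 pos [0.4896 0.1001 0.257 ] xang 1.72 F [-0.3  0.1 -0.4] M [ 0.01 -0.01  0.02] j6 1.62 gap 0.0426 0.0
```

Request:
move_arm --deltas '[[[0, 0, -15, 0, 0.5], [0, 0, -30, 0, 0.5], [0, 0, -35, 0, 0.5], [0, 0, -35, 0, 0.5], [0, 0, 0, 0, 0.5]]]'

```text
time_s: 15.72
tcp_pos: [0.4921, 0.1006, 0.3789]
tcp_rot: [0.652, 0.758, 0.004, 0.003]
wrist_force: [1.2, -0.5, 0.2]
finger_gap: 0.0428
finger_force: 0.0
```

```bash
python3 st.py
python3 - <<'E'
from cell import *
import cv2, numpy as np
w=grab_frame("wrist"); s=grab_frame("scene"); np.savez("w2.npz",**w)
g=lambda i:np.clip(255*(i/255.)**.5,0,255).astype(np.uint8)
cv2.imwrite("pics/c4.png",np.hstack([g(cv2.resize(w["pixels"][140:240,206:306],(400,400),interpolation=cv2.INTER_CUBIC)),cv2.resize(s["pixels"][90:220,170:300],(400,400),interpolation=cv2.INTER_CUBIC)]))
E
```

```text
15.72 pos [0.4921 0.1006 0.3789] xang 1.72 F [ 1.2 -0.5  0.2] M [ 0.05 -0.07 -0.02] j6 1.62 gap 0.0428 0.0
```

View pics/c4.png

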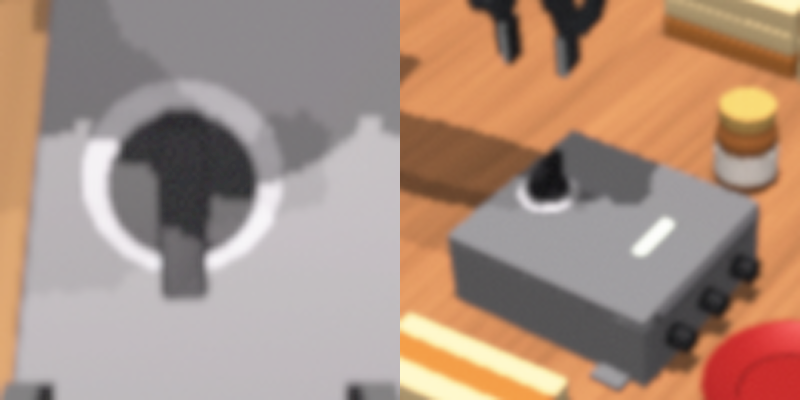

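Cover shut, with the wing lying along the box's y at about (183,210) in the left crop, so it is turned about 1.4 rad. The picture can't separate 8.5 mm in from 11 mm in, so I'll feel the wing's height lightly with shut fingers. I expect contact at a TCP height near 0.280 if it is locked, or 0.278 if not.

Request:
move_arm --deltas '[[[0, 0, 20, 0, 0], [0, 0, 30, 0, 0], [0, 0, 20, 0, 0], [0, 0, 12, 0, 0], [0, 0, 0, 0, 0]]]'

```text
time_s: 16.23
tcp_pos: [0.4874, 0.0996, 0.286]
tcp_rot: [0.653, 0.758, -0.004, -0.003]
wrist_force: [-0.6, 0.6, -0.2]
finger_gap: -0.0004
finger_force: 0.0
```

```bash
python3 st.py
```

```text
16.23 pos [0.4874 0.0996 0.286 ] xang 1.72 F [-0.6  0.6 -0.2] M [0.02 0.05 0.05] j6 1.62 gap -0.0004 0.0
```

Request:
move_arm --deltas '[[[0, 0, 0, 0, 0], [0, 0, 1.5, 0, 0], [0, 0, 1, 0, 0], [0, 0, 1, 0, 0], [0, 0, 0, 0, 0]]]'

```text
time_s: 16.65
tcp_pos: [0.4903, 0.1002, 0.2875]
tcp_rot: [0.653, 0.758, 0.0, 0.0]
wrist_force: [0.4, 0.7, -0.3]
finger_gap: -0.0002
finger_force: 0.0
```

Request:
move_arm --deltas '[[[0, 0, 0.5, 0, 0], [0, 0, 0, 0, 0]]]'

```text
time_s: 16.82
tcp_pos: [0.4901, 0.1002, 0.2868]
tcp_rot: [0.653, 0.758, 0.0, 0.0]
wrist_force: [-0.4, -0.2, 0.3]
finger_gap: -0.0001
finger_force: 0.0
```

Request:
move_arm --deltas '[[[0, 0, 0.5, 0, 0], [0, 0, 0, 0, 0]]]'

```text
time_s: 16.98
tcp_pos: [0.49, 0.1002, 0.2861]
tcp_rot: [0.652, 0.758, 0.0, 0.0]
wrist_force: [0.2, 0.1, -0.7]
finger_gap: -0.0003
finger_force: 0.0
```

Request:
move_arm --deltas '[[[0, 0, 1, 0, 0], [0, 0, 1, 0, 0], [0, 0, 1, 0, 0], [0, 0, 1, 0, 0], [0, 0, 0, 0, 0]]]'

```text
time_s: 17.4
tcp_pos: [0.4899, 0.1001, 0.2817]
tcp_rot: [0.653, 0.758, -0.0, -0.0]
wrist_force: [-0.1, 1.0, -0.0]
finger_gap: -0.0003
finger_force: 0.0
```

Request:
move_arm --deltas '[[[0, 0, 0.5, 0, 0], [0, 0, 0, 0, 0], [0, 0, 0, 0, 0]]]'

```text
time_s: 17.65
tcp_pos: [0.49, 0.1002, 0.2815]
tcp_rot: [0.653, 0.758, -0.0, 0.0]
wrist_force: [0.1, -0.0, -0.1]
finger_gap: -0.0
finger_force: 0.0
```

Request:
move_arm --deltas '[[[0, 0, 0.5, 0, 0], [0, 0, 0, 0, 0], [0, 0, 0, 0, 0]]]'

```text
time_s: 17.9
tcp_pos: [0.49, 0.1002, 0.281]
tcp_rot: [0.653, 0.758, -0.0, -0.0]
wrist_force: [0.9, -0.7, 0.2]
finger_gap: -0.0002
finger_force: 0.0
```

Request:
move_arm --deltas '[[[0, 0, 0.4, 0, 0], [0, 0, 0, 0, 0], [0, 0, 0, 0, 0]]]'

```text
time_s: 18.15
tcp_pos: [0.49, 0.1002, 0.2808]
tcp_rot: [0.652, 0.758, 0.0, 0.0]
wrist_force: [0.1, 0.5, 0.9]
finger_gap: 0.0002
finger_force: 0.7
```

Request:
move_arm --deltas '[[[0, 0, 0.4, 0, 0], [0, 0, 0, 0, 0], [0, 0, 0, 0, 0]]]'

```text
time_s: 18.4
tcp_pos: [0.4901, 0.1002, 0.2806]
tcp_rot: [0.652, 0.758, 0.0, 0.0]
wrist_force: [-0.3, -0.4, 4.9]
finger_gap: 0.0
finger_force: 2.4
```

Contact at 0.2806 means the stud is about 8.4 mm in, so it is sitting in its catch. I'll lift clear and hand in.

Request:
move_arm --deltas '[[[0, 0, -10, 0, 0], [0, 0, -35, 0, 0], [0, 0, -35, 0, 0], [0, 0, -10, 0, 0], [0, 0, 0, 0, 0]]]'

```text
time_s: 18.82
tcp_pos: [0.4913, 0.1004, 0.3733]
tcp_rot: [0.653, 0.758, 0.003, 0.002]
wrist_force: [1.1, -0.6, 0.4]
finger_gap: 0.0004
finger_force: 0.0
```

Request:
move_arm --deltas '[[[0, 0, 0, 0, 0], [0, 0, 0, 0, 0], [0, 0, 0, 0, 0]]]'

```text
time_s: 19.07
tcp_pos: [0.4893, 0.1, 0.3684]
tcp_rot: [0.653, 0.758, -0.001, -0.001]
wrist_force: [0.8, 0.1, -1.1]
finger_gap: -0.0004
finger_force: 0.0
```

```bash
python3 st.py; python3 -c "
from cell import finish_job; print(finish_job())"
```

```text
19.07 pos [0.4893 0.1    0.3684] xang 1.72 F [ 0.8  0.1 -1.1] M [ 0.02 -0.05 -0.1 ] j6 1.62 gap -0.0004 0.0
the job is handed in; nothing more can be done
None
```

I handed the job in at about 19 s, with no verdict returned: the cover is shut, and the stud is turned about 1.4 rad to its end stop and sits about 8.4 mm in by touch, so locked in its catch; the arm is clear and never went near the bar, jar or plate.

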